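# Unhook the test load past the sprung keeper and set it on the scale

### The arm

A 6-joint arm with a two-finger parallel gripper is mounted at the origin on the work surface. World frame = base frame: x ahead of the robot, y to its left, z up, the work surface at z = 0. Lengths are in mm, angles in rad, forces in N, time in s.
With the tool pointing down it reaches from about 325 to 900 mm from the base axis. Payload 3.5 kg.
Tool frame: the origin (TCP) lies at the very end of the fingers, on their centre line; the grasp point (between the pads) lies 19 mm behind it; z points along the fingers, y is the direction in which the jaws open and shut (so a half turn about z gives the same grasp; the last joint's range is limited). The gripper opens to 85 mm and grips with 20 to 120 N. Pads are 22 mm wide; open, the fingers measure 114 mm over their backs; the gripper's body (76 mm by 85 mm) begins 54 mm behind the grasp point. The pads swing forward as they close: fully open they stand 13 mm farther back than shut.
Start: joints at [-1.404, 0.276, -0.026, 1.268, 0, 1.467], TCP at [166.574, -602.391, 195.513] pointing down, gripper open.
Joint ranges: [-3.12, 3.12], [-0.85, 1.88], [-1.08, 1.24], [-1.95, 2.15], [-1.57, 1.53], [-3.14, 3.14]. Speed limits (rad/s): [2.57, 2.57, 3.14, 3.14, 3.14, 3.14].

### API

Orientations are given as a 3x3 rotation matrix whose columns are the frame's x, y, z axes.
In Python, from bench import r gives the robot as it stands.
- The arm moves only by the tool apply_moves, never from a script. Its argument "plan" is a list of rows, each an object with "slide": the shift along the tool's x, y, z in mm, a list of three; "rotation": the turn, a rotation vector about the tool's x, y, z in rad, a list of three; "fingers": the closure in counts, from 0 (fully open) to 255 (shut). In form: [{"slide": [dx, dy, dz], "rotation": [rx, ry, rz], "fingers": fingers}, ...]. A call has 1 to 12 rows; each row shifts and turns the commanded pose from where the row before left it, along the tool's axes as they then stand; what a row does not reach is not made up. A row lasts 1/8 s, in which the tool goes at most 62.5 mm and 10.7 degrees, less where a joint would pass 70% of its speed; a pose out of reach is approached as far as the arm can. A call with a gripper value outside its range is refused whole. The fingers move at their own pace and stop on an object; the grip force is fixed at half the most. Time passes only in rows, so rows that do not move let the fingers close. It gives the time, the measured TCP pose, the force and the opening at its end, in the units of the state.
- r.get_state(): the state, without advancing time (a new reading comes with each control period).
- r.get_image(name): name is "scene" or "top" or "wrist"; returns a dict with "img" (420x560x3 uint8, blue, green, red), "K" (3x3 intrinsics, pixels), "T" (4x4, takes a point from camera to world coordinates). Camera axes: x right, y up, looking along -z (the intrinsics and any distortion apply to the point x, -y, -z); pixel columns grow to the right and rows downward; lengths in mm; the calibration is good to about 2 mm. A picture is of the moment at which its call begins. There is no depth.
- r.sign_off(): hands the job in, once; it reports no verdict.
The state is a dict: "t": time; "joint_pos": joint angles; "joint_vel": joint speeds; "tau": joint torques, N m; "position": TCP position; "eef_rot": TCP orientation; "ft_force": force on the tool from outside, world axes, zero at the start; "wrist_torque": the same for the moment, N m; "grip_width": opening from 0.0 (shut) to 1.0 (fully open).
Only numpy, scipy, OpenCV 4.12 (cv2) and the standard library are available. Lean on these libraries where they do the work, as an engineer would, in place of code of your own. Each camera call takes 0.05 s, during which the arm holds its last target.

### The job

Take the test load off the stand's safety hook and stand it in the round pan of the bench scale. Its lower bar is caught under the hook's curled nose: push the load back towards the post so that its bar presses the sprung keeper open, only then lift it out and over the nose, without wrenching the hook. Set the load down gently, upright and flat inside the pan's rim, let go, and leave the bracket and the little brass weight on the stand's base plate where they are.

Things in the scene. Friction and masses are not known exactly. Their poses are not given: they have to be found in the camera images.
- stand: Fixed stand; origin at the centre of the underside of its perforated aluminium base plate, 220 (x) by 160 (y) by 10 mm, on the bench; z up. The hook's nose points along its own -x. Steel post at x 80 to 100 mm, 24 mm wide (hinge cheeks 40 mm); nothing of the stand is above 196 mm. A level hook arm, 20 mm wide in y, 12 mm thick, runs from the post to x = -20 mm, its top (the hook floor) 146 mm above the bench.
- hook_floor (a point): Point at x = 0, y = 0 of the stand's frame on top of the hook arm, 146 mm above the bench; axes as the stand's. The load's bar starts lying here (free x -7 to +8 mm), under the lip. To come out, the bar's centre must go along +x to beyond +23 mm (aim for +28 to +35, the load may pitch in the grip and its bar lag; the weight meets the post at +45), then up, then along -x past the nose (clear at -100 mm).
- nose_tip (a point): End of the hook's curled lip: stand x = +18 mm, 166 mm above the bench. The lip covers x -20 to +18 mm, 15 to 25 mm above the hook floor; the nose's inner upright face is at x = -7 mm. The lifted bar's underside must pass over its top (171 mm above the bench): lift the load 33 mm; at 48 mm the strap on the weight strikes the arm from below until the load is drawn past the nose.
- keeper (a joint): Sprung steel keeper, rad: a two-pronged flap 79 mm long, 32 mm wide, straddling the arm, hinged beside the post (stand x = 70, 188 mm above the bench), sloping down to just behind the bar's foot. 0 = shut; grows as the bar presses it towards the post (about 0.18 as the bar clears the lip, 0.25 at x = 28 mm, stop 0.6). The bar needs about 2 to 4 N; it springs shut by itself.
- load: Test load, loose, 0.4 to 0.65 kg, 195 mm high. Origin: centre of its flat underside, 40 mm above the bench at the start; z up, y along its bars; axes start nearly parallel to the stand's. Round aluminium weight 70 mm across, 40 mm high; strap on it to 46 mm; stirrup legs 8 mm wide at y = -42 and +42 mm, carrying a lower hanging bar and an upper black handle.
- handle (a point): Centre of the load's black handle bar, 186 mm above the load's origin, 226 mm above the bench at the start: 16 mm thick (x), 18 mm high, 92 mm long (y). Grip it from above, fingers on either side along the load's x. Axes as the load's.
- hang_bar (a point): Centre of the load's lower hanging bar, 10 by 10 mm steel, 111 mm above the load's origin (underside at 106 mm), straight below the handle.
- scale: Fixed grey bench scale, 170 by 150 mm and 36 mm high. Origin: centre of its underside on the bench. On top a steel pan, 106 mm across over its rim and 94 mm inside at the floor; floor 44 mm and rim 54 mm above the bench.
- pan (a point): Centre of the floor of the scale's pan, 44 mm above the bench.
- bracket: Bystander: steel angle bracket 40 by 30 by 40 mm, loose on the stand's base plate beside the post. Origin: centre of its underside.
- disc: Bystander: small brass weight 44 mm across and 24 mm high, loose on the stand's base plate beside the post. Origin: centre of its underside.

How it is judged (in metres and radians):
On the way, in this order (a step that is already met when the one before it is completed fails the run):
1. the load's bar has pressed the keeper open (more than 0.08 rad) while still on the hook (value of joint keeper above 0.08 rad and contact force between load and keeper above 0.3 N and z of hang_bar in the frame of hook_floor below 0.03 m), for 0.05 s.
2. the load is off the hook: its bar is out beyond the nose and the keeper has sprung shut (x of hang_bar in the frame of hook_floor below -0.026 m and value of joint keeper below 0.05 rad), for 0.1 s.
At the end, for the whole second after the job is handed in: The load stands in the scale's pan, released and at rest: underside within 4 mm of the pan's floor, axis within 16 mm of the pan's centre (inside the rim), upright within 0.06 rad; the keeper is shut (below 0.05 rad) (horizontal distance between load and pan below 0.016 m and z of load in the frame of pan between -0.004 and 0.004 m and angle between load's own z axis and vertical below 0.06 rad and linear speed of load below 0.02 m/s and contact force between load and scale above 1 N and value of joint keeper below 0.05 rad); the robot touches nothing.
It fails at once if the load is wrenched against the stand (contact force above 40 N) (contact force between load and stand above 40 N).
It fails at once if the load is dropped (falls at more than 0.45 m/s, untouched by the fingers, about 10 mm) (linear speed of load above 0.45 m/s and contact force between the fingers and load below 0.1 N).
It fails at once if the load is slammed on the scale (contact force above 80 N) (contact force between load and scale above 80 N).
It fails at once if the bracket or the brass weight is moved by more than 40 mm (distance of any of bracket, disc from where it was at the start of the episode above 0.04 m).
It also fails if it takes over 48 s, if anything falls off the work surface, if the arm or the gripper's body presses on something with over 40 N, if the wrist force passes 120 N, or if a joint passes its speed limit or range.

## Working session

There is one attempt and no reset: what is moved stays moved. The work goes in short steps, Python scripts to look and compute and a tool call to move; the robot and the scene stay as the last step left them, time stands still between calls to the robot, and variables do not carry over. Pictures are saved under pics/ and viewed, and the job is handed in when it is done.

Besides the shell and the picture viewer there is one more tool, called in YAML: its name, and indented under it one key for each argument. apply_moves: Moves the arm, as the interface text tells. Its arguments: {"type":"object","properties":{"plan":{"type":"array","items":{"type":"object","properties":{"slide":{"type":"array","items":{"type":"number"}},"rotation":{"type":"array","items":{"type":"number"}},"fingers":{"type":"number"}}}}},"required":["plan"]}

```bash
mkdir -p pics; ls
cat > h.py <<'E'
import numpy as np,cv2
from bench import r
def save(n,tag):
    d=r.get_image(n); cv2.imwrite(f'pics/{tag}.png',d['img']); np.savez(f'pics/{tag}.npz',K=d['K'],T=d['T'],img=d['img'],**({'dist':d['dist']} if 'dist' in d else {})); return d
def load(tag): return np.load(f'pics/{tag}.npz')
def ray(d,u,v):
    p=np.linalg.inv(d['K'])@[u,v,1]; w=d['T'][:3,:3]@(p*[1,-1,-1]); return d['T'][:3,3],w/np.linalg.norm(w)
def onz(d,u,v,z):
    o,w=ray(d,u,v); return o+w*(z-o[2])/w[2]
def proj(d,P):
    p=np.linalg.inv(d['T'])@np.append(P,1); q=d['K']@(p[:3]*[1,-1,-1]); return q[:2]/q[2]
E
python3 - <<'E'
from h import *
s=r.get_state();print(s)
for n in('scene','top','wrist'):
    d=save(n,n+'0');print(n,d.keys(),d['K'],d['T'])
E
```

```text
pics
{'t': 0.0, 'joint_pos': array([-1.40438006e+00,  2.77154775e-01, -2.79345940e-02,  1.26798412e+00,
        5.42368756e-06,  1.46740578e+00]), 'joint_vel': array([ 1.24194791e-03, -5.02441481e-04, -8.04551489e-04,  8.07571193e-04,
       -6.43551853e-06, -2.65677381e-03]), 'tau': array([ 3.46195302e-04, -4.45501292e+01,  2.95206231e+01,  1.61142438e-02,
       -1.29826635e-04,  3.27704882e-06]), 'position': array([ 166.4421336 , -601.51768569,  194.32096591]), 'eef_rot': array([[ 9.63822455e-01,  2.66544811e-01, -3.71861336e-04],
       [ 2.66544962e-01, -9.63819867e-01,  2.24660113e-03],
       [ 2.40412529e-04, -2.26444238e-03, -9.99997407e-01]]), 'ft_force': array([-0.12428632,  0.15111286, -0.71476958]), 'wrist_torque': array([ 0.00080022, -0.03680752,  0.02355254]), 'grip_width': 0.9944618566963556}
scene dict_keys(['img', 'K', 'T']) [[461.97516356   0.         275.96742258]
 [  0.         461.97516356 212.4676143 ]
 [  0.           0.           1.        ]] [[ 3.71614628e-01 -5.91147290e-01  7.15854349e-01  1.30256151e+03]
 [ 9.28293510e-01  2.25653361e-01 -2.95553244e-01 -
[... 310 characters left out ...]
 [[-5.77488382e-02  9.74451223e-01 -2.17048116e-01  3.85143653e+02]
 [-9.98330908e-01 -5.65168329e-02  1.18847062e-02  1.51794336e+01]
 [-6.85805601e-04  2.17372171e-01  9.76088556e-01  1.12493951e+03]
 [ 0.00000000e+00  0.00000000e+00  0.00000000e+00  1.00000000e+00]]
wrist dict_keys(['img', 'K', 'T']) [[376.27934598   0.         282.32610526]
 [  0.         376.27934598 201.40736973]
 [  0.           0.           1.        ]] [[ 2.66713623e-01  9.23410708e-01  2.76000920e-01  2.35758397e+02]
 [-9.63773637e-01  2.56152850e-01  7.43377016e-02 -5.84897478e+02]
 [-2.05419273e-03 -2.85829288e-01  9.58278351e-01  3.73909346e+02]
 [ 0.00000000e+00  0.00000000e+00  0.00000000e+00  1.00000000e+00]]
```

View pics/scene0.png

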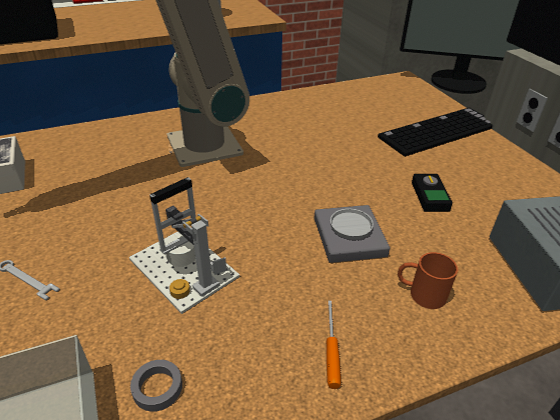

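View pics/top0.png

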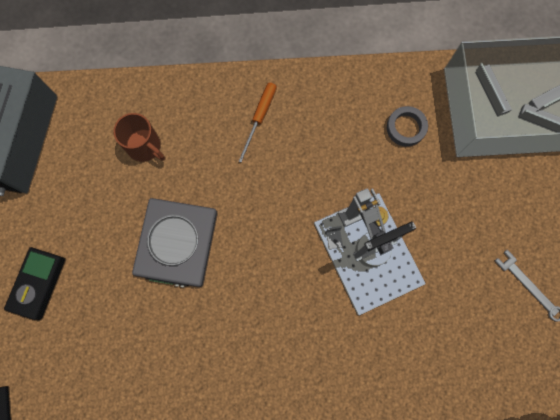

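View pics/wrist0.png

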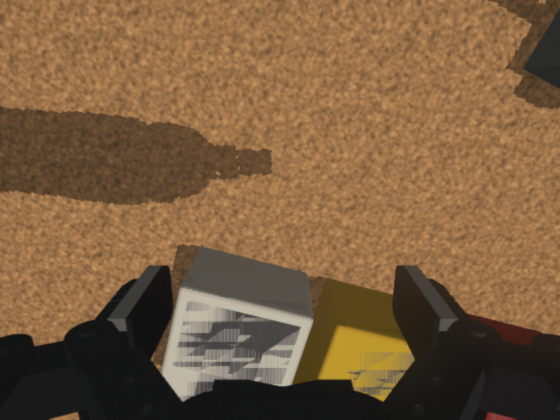

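The scene view shows the black handle at about (172,190), the plate at about (185,270) and the pan at about (352,224). The top view has the handle at about (390,236) and the pan at about (173,241). I'll zoom in to measure them.

Run:
```python
from h import *
a=load('top0')['img'][175:325,300:440]; b=load('scene0')['img'][170:315,120:250]
a=cv2.resize(a,None,fx=4,fy=4,interpolation=cv2.INTER_CUBIC);b=cv2.resize(b,None,fx=4,fy=4,interpolation=cv2.INTER_CUBIC)
cv2.imwrite('pics/topz.png',a);cv2.imwrite('pics/scenez.png',b)
```

```text
(no output)
```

View pics/topz.png

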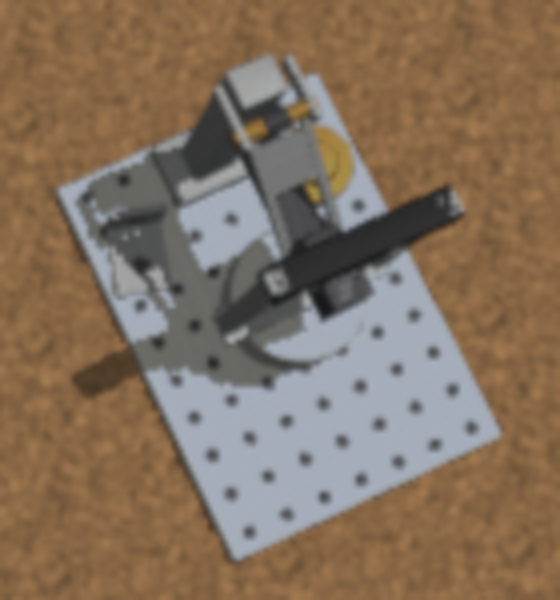

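View pics/scenez.png

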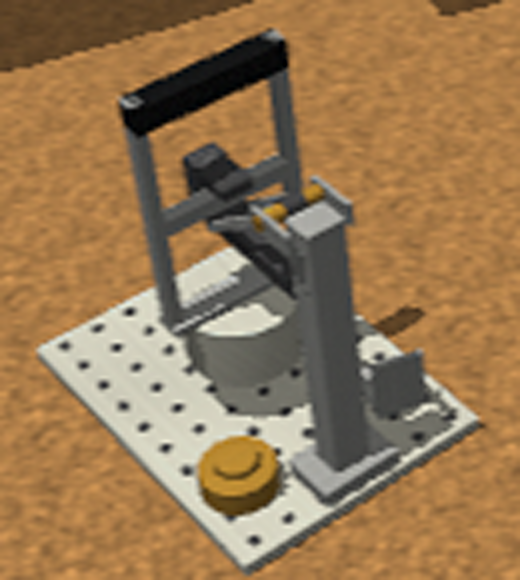

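```bash
cat >> h.py <<'E'
def tri(d1,u1,d2,u2):
    o1,w1=ray(d1,*u1);o2,w2=ray(d2,*u2)
    s=np.linalg.lstsq(np.c_[w1,-w2],o2-o1,rcond=None)[0]
    p,q=o1+s[0]*w1,o2+s[1]*w2
    return (p+q)/2,np.linalg.norm(p-q)
E
python3 - <<'E'
from h import *
np.set_printoptions(precision=1,suppress=True)
t=load('top0');s=load('scene0')
tz=lambda x,y:(x/4+300-.375,y/4+175-.375); sz=lambda x,y:(x/4+120-.375,y/4+170-.375)
C=[onz(t,*tz(*p),10) for p in[(58,188),(235,560),(500,435),(318,75)]]
D=[onz(s,*sz(*p),10) for p in[(38,352),(247,570),(480,425)]]
print(C,D)
C=np.array(C);c=C.mean(0);x=(C[0]+C[3]-C[1]-C[2]);print('stand c',c,'yaw',np.arctan2(x[1],x[0]),np.linalg.norm(x)/2)
y=(C[0]+C[1]-C[2]-C[3]);print('y side',np.arctan2(y[1],y[0]),np.linalg.norm(y)/2)
# handle mask
for n,d,box in(('top',t,(355,215,425,255)),('scene',s,(145,175,195,206))):
    im=d['img'];x0,y0,x1,y1=box
    m=np.zeros(im.shape[:2],np.uint8);m[y0:y1,x0:x1]=(im[y0:y1,x0:x1].max(2)<50)
    nn,l,st,ce=cv2.connectedComponentsWithStats(m)
    k=1+st[1:,4].argmax();print(n,st[k],ce[k],cv2.minAreaRect(np.argwhere(l==k)[:,::-1].astype(np.float32)))
    # pan
for n,d in(('top',t),('scene',s)):
    im=d['img'];x0,y0,x1,y1=(125,190,225,295) if n=='top' else (305,195,395,265)
    cv2.imwrite(f'pics/pan_{n}.png',cv2.resize(im[y0:y1,x0:x1],None,fx=5,fy=5,interpolation=cv2.INTER_CUBIC))
E
```

```text
[array([598.4, -77.2,  10. ]), array([ 394.3, -155.5,   10. ]), array([ 451.1, -302.4,   10. ]), array([ 653.6, -225.5,   10. ])] [array([ 456.1, -303.3,   10. ]), array([ 659.2, -224.8,   10. ]), array([605.4, -78.7,  10. ])]
stand c [ 524.4 -190.1   10. ] yaw 0.36474512672654086 217.65018057836014
y side 1.9336118538173253 157.86518760202725
top [365 224  47  30 393] [388.4 237. ] ((386.8032531738281, 236.62152099609375), (18.452720642089844, 47.65827178955078), 51.581947326660156)
scene [151 179  41  26 420] [170.8 190.4] ((170.6681365966797, 190.3586883544922), (10.554255485534668, 43.80157470703125), 64.88516235351562)
```

View pics/pan_top.png

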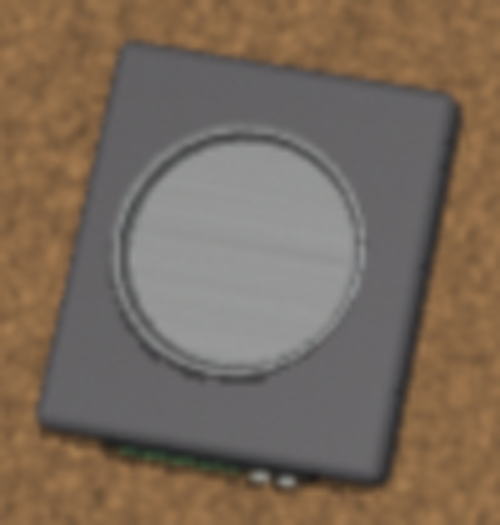

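View pics/pan_scene.png

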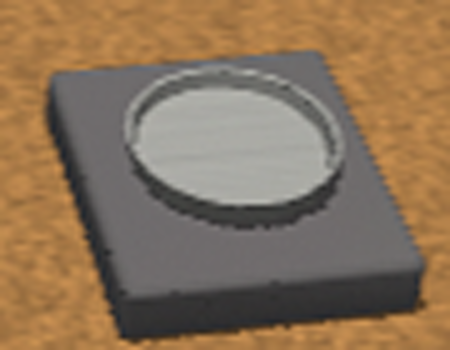

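Run:
```python
from h import *
np.set_printoptions(precision=1,suppress=True)
t=load('top0');s=load('scene0')
tz=lambda x,y:(x/4+300-.375,y/4+175-.375); sz=lambda x,y:(x/4+120-.375,y/4+170-.375)
print('handle tri',tri(t,tz(361,241),s,sz(205,83)), onz(t,*tz(361,241),229),onz(s,*sz(205,83),226))
L=onz(t,*tz(266,283),231);R=onz(t,*tz(456,200),231);print(L,R,np.linalg.norm(L-R),np.arctan2(*(R-L)[[1,0]]))
L=onz(s,*sz(288,51),226);R=onz(s,*sz(123,116),226);print(L,R,np.linalg.norm(L-R),np.arctan2(*(R-L)[[1,0]]))
f=lambda x,y:(x/5+125-.4,y/5+190-.4);g=lambda x,y:(x/5+305-.4,y/5+195-.4)
print('pan top rim',onz(t,*f(239,250),54),'floor',onz(t,*f(243,252),46),'scene',onz(s,*g(234,137),54),tri(t,f(239,250),s,g(234,137)))
yaw=.3635;P=np.array([527,-190.5]);print(np.array([[np.cos(yaw),-np.sin(yaw)],[np.sin(yaw),np.cos(yaw)]])@[3,0]+P)
```

```text
handle tri (array([ 525.8, -190.4,  225.8]), np.float64(0.4059883960655076)) [ 525.3 -189.4  229. ] [ 526.  -190.6  226. ]
[ 509.  -145.9  231. ] [ 540.7 -232.4  231. ] 92.12616865461885 -1.2196390268945754
[ 513.6 -144.7  226. ] [ 538.8 -234.1  226. ] 92.87172594471117 -1.2956029275549175
pan top rim [569.  224.3  54. ] floor [569.4 224.2  46. ] scene [573.5 221.9  54. ] (array([569.6, 224.8,  50. ]), np.float64(0.4355500334392271))
[ 529.8 -189.4]
```

apply_moves:
  plan:
    - {"slide": [0,0,-30],"rotation": [0,0,0],"fingers": 0}
    - {"slide": [0,0,-30],"rotation": [0,0,0],"fingers": 0}
    - {"slide": [45,-30,-20],"rotation": [0,0,0],"fingers": 0}
    - {"slide": [46,-30,-20],"rotation": [0,0,0],"fingers": 0}
    - {"slide": [46,-30,-16],"rotation": [0,0,0],"fingers": 0}
    - {"slide": [46,-30,0],"rotation": [0,0,0],"fingers": 0}
    - {"slide": [46,-30,0],"rotation": [0,0,0],"fingers": 0}
    - {"slide": [46,-30,0],"rotation": [0,0,0],"fingers": 0}
    - {"slide": [46,-30,0],"rotation": [0,0,0],"fingers": 0}
    - {"slide": [45,-30,0],"rotation": [0,0,0],"fingers": 0}
    - {"slide": [45,-30,0],"rotation": [0,0,0],"fingers": 0}
    - {"slide": [45,-30,0],"rotation": [0,0,0],"fingers": 0}

```text
t: 1.65
position: [526.9, -190.1, 311.2]
eef_rot: [[0.964, 0.267, -0.0], [0.267, -0.964, -0.0], [-0.0, -0.0, -1.0]]
ft_force: [0.5, 0.3, -0.1]
grip_width: 1.0
```

apply_moves:
  plan:
    - {"slide": [0,0,0],"rotation": [0,0,-0.185],"fingers": 0}
    - {"slide": [0,0,0],"rotation": [0,0,-0.185],"fingers": 0}
    - {"slide": [0,0,0],"rotation": [0,0,-0.185],"fingers": 0}
    - {"slide": [0,0,0],"rotation": [0,0,-0.185],"fingers": 0}
    - {"slide": [0,0,0],"rotation": [0,0,-0.185],"fingers": 0}
    - {"slide": [0,0,0],"rotation": [0,0,-0.185],"fingers": 0}
    - {"slide": [0,0,0],"rotation": [0,0,-0.185],"fingers": 0}
    - {"slide": [0,0,0],"rotation": [0,0,-0.185],"fingers": 0}
    - {"slide": [0,0,0],"rotation": [0,0,-0.18],"fingers": 0}
    - {"slide": [0,0,0],"rotation": [0,0,0],"fingers": 0}
    - {"slide": [0,0,0],"rotation": [0,0,0],"fingers": 0}

```text
t: 3.02
position: [526.0, -191.6, 311.3]
eef_rot: [[-0.349, 0.937, -0.0], [0.937, 0.349, 0.0], [0.0, -0.0, -1.0]]
ft_force: [0.3, 0.2, -0.1]
grip_width: 0.998
```

Run:
```python
from h import *
s=r.get_state();print(s['t'],s['position'],s['eef_rot'],s['joint_pos'],s['ft_force'])
d=save('wrist','wrist1');print(d['T'])
```

```text
3.025 [ 525.99730652 -191.63433588  311.30459854] [[-3.48985972e-01  9.37127875e-01 -3.70864485e-04]
 [ 9.37127898e-01  3.48986056e-01  1.88597426e-04]
 [ 3.06166439e-04 -2.81729600e-04 -9.99999913e-01]] [-4.64853400e-01  1.22833090e-01  2.55450303e-02  1.47392432e+00
  2.32934884e-06  7.49454039e-01] [ 0.25201772  0.23166383 -0.13723639]
[[ 9.37071744e-01 -3.34749407e-01 -9.91936516e-02  4.99814341e+02]
 [ 3.49136464e-01  8.98028066e-01  2.67673911e-01 -1.25813973e+02]
 [-5.24999967e-04 -2.85461779e-01  9.58389950e-01  4.90755549e+02]
 [ 0.00000000e+00  0.00000000e+00  0.00000000e+00  1.00000000e+00]]
```

View pics/wrist1.png

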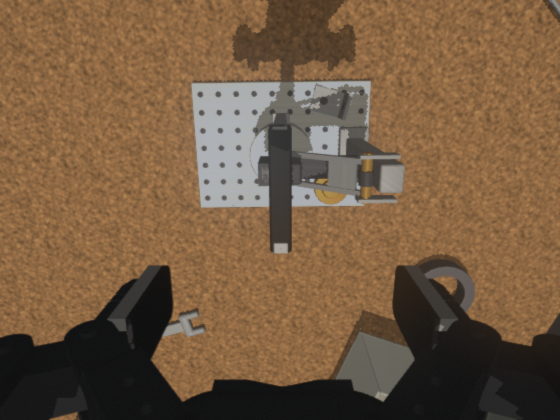

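The wrist view shows the handle upright in the image. Its top runs from (281,125) to (281,248), it sits centrally between the fingers, and the post is to the right at (390,178).

Run:
```python
from h import *
np.set_printoptions(precision=1,suppress=True)
w=load('wrist1')
im=w['img'];m=(im[120:256,262:300].max(2)<60)
for v in (130,150,190,205,220,235):
    row=np.where(im[v,255:310].max(1)<60)[0]; print(v,row.min()+255,row.max()+255)
A=onz(w,280.5,125,235);B=onz(w,281,247,235);print(A,B,np.linalg.norm(A-B),(A+B)/2)
v=A-B;print(np.arctan2(v[1],v[0])-np.pi/2)
c=[onz(w,*p,10) for p in((193,83),(371,81),(201,208))]
print(c,np.arctan2(*(c[1]-c[0])[[1,0]]))
s=r.get_state();R=s['eef_rot'];print('in tool', R.T@((A+B)/2-s['position']))
```

```text
130 269 307
150 269 290
190 270 290
205 271 290
220 271 290
235 271 290
[ 506.5 -147.7  235. ] [ 537.6 -230.4  235. ] 88.31866999858386 [ 522.1 -189.   235. ]
0.35942950232685456
[array([ 395., -157.,   10.]), array([597.3, -79.1,  10. ]), array([ 450.7, -306.8,   10. ])] 0.3673510217152687
in tool [ 3.8 -2.8 76.4]
```

apply_moves:
  plan:
    - {"slide": [2,-2,20],"rotation": [0,0,0],"fingers": 0}
    - {"slide": [0,0,25],"rotation": [0,0,0],"fingers": 0}
    - {"slide": [0,0,25],"rotation": [0,0,0],"fingers": 0}
    - {"slide": [0,0,20],"rotation": [0,0,0],"fingers": 0}
    - {"slide": [0,0,14],"rotation": [0,0,0],"fingers": 0}
    - {"slide": [0,0,0],"rotation": [0,0,0],"fingers": 0}
    - {"slide": [0,0,0],"rotation": [0,0,0],"fingers": 60}
    - {"slide": [0,0,0],"rotation": [0,0,0],"fingers": 120}

```text
t: 4.08
position: [524.3, -190.9, 208.7]
eef_rot: [[-0.351, 0.936, 0.002], [0.936, 0.351, -0.001], [-0.002, 0.001, -1.0]]
ft_force: [-0.2, -0.3, 0.1]
grip_width: 0.605
```

Run:
```python
from h import *
save('wrist','wrist2');d=save('scene','scene2')
cv2.imwrite('pics/scene2z.png',cv2.resize(d['img'][90:320,90:300],None,fx=2.6,fy=2.6,interpolation=cv2.INTER_CUBIC))
```

```text
(no output)
```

View pics/wrist2.png

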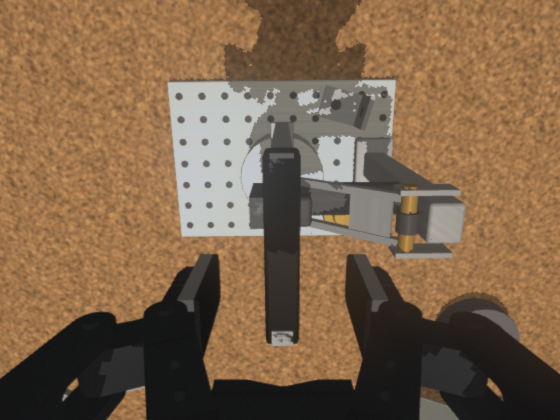

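View pics/scene2z.png

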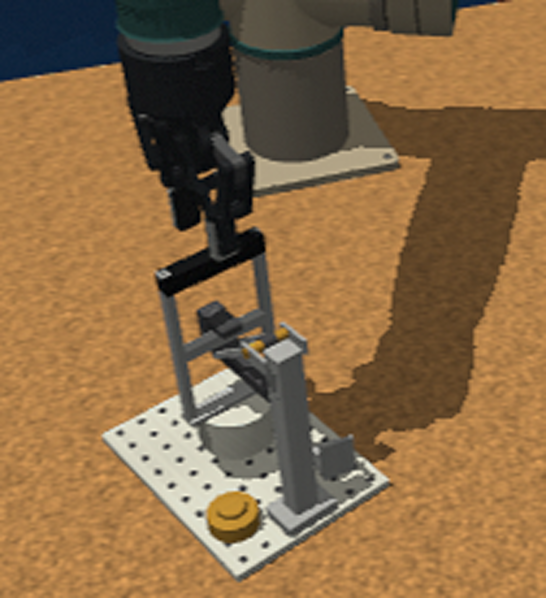

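Run:
```python
from h import *
np.set_printoptions(precision=1,suppress=True)
s=r.get_state();p=s['position'];R=s['eef_rot'];d=load('scene2');w=load('wrist2')
for o in([0,0,0],[0,25,0],[0,-25,0],[0,0,-19],[11,25,-10],[-11,25,-10]):
    q=p+R@o; a=proj(d,q);print(o,(a-[90,90])*2.6,proj(w,q))
A=onz(w,282,151,235);B=onz(w,282.5,333,235);print(A,B,(A+B)/2)
```

```text
[0, 0, 0] [212.4 277.6] [285.2 233.5]
[0, 25, 0] [230.  292.2] [334.1 233.5]
[0, -25, 0] [195.4 263.4] [236.3 233.5]
[0, 0, -19] [209.3 258.2] [285.5 248.6]
[11, 25, -10] [240.4 276.3] [337.8 219.7]
[-11, 25, -10] [216.2 287.7] [335.9 261.7]
[ 506.2 -147.8  235. ] [ 536.8 -228.8  235. ] [ 521.5 -188.3  235. ]
```

Run:
```python
from h import *
d=load('scene2')
cv2.imwrite('pics/scene2y.png',cv2.resize(d['img'][115:235,130:220],None,fx=5,fy=5,interpolation=cv2.INTER_CUBIC))
```

```text
(no output)
```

View pics/scene2y.png

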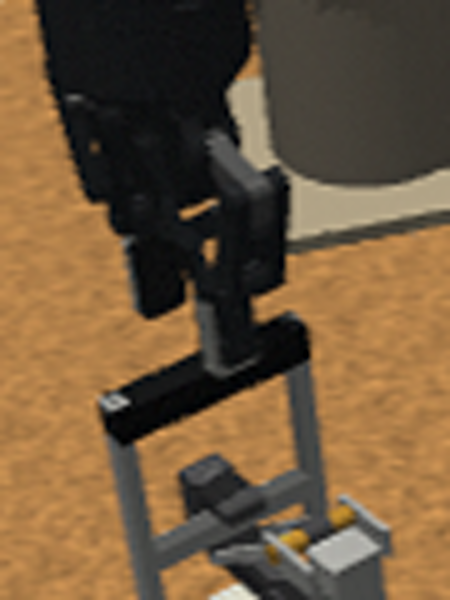

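apply_moves:
  plan:
    - {"slide": [0,0,4],"rotation": [0,0,0],"fingers": 150}
    - {"slide": [0,0,0],"rotation": [0,0,0],"fingers": 180}
    - {"slide": [0,0,0],"rotation": [0,0,0],"fingers": 255}
    - {"slide": [0,0,0],"rotation": [0,0,0],"fingers": 255}
    - {"slide": [0,0,0],"rotation": [0,0,0],"fingers": 255}
    - {"slide": [0,0,0],"rotation": [0,0,0],"fingers": 255}

```text
t: 4.92
position: [523.6, -190.6, 203.6]
eef_rot: [[-0.351, 0.936, 0.0], [0.936, 0.351, -0.0], [-0.0, 0.0, -1.0]]
ft_force: [0.6, -0.1, -0.9]
grip_width: 0.002
```

Run:
```python
from h import *
save('wrist','wrist3');d=save('scene','scene3')
cv2.imwrite('pics/scene3z.png',cv2.resize(d['img'][130:320,110:250],None,fx=3,fy=3,interpolation=cv2.INTER_CUBIC))
s=r.get_state();print(s['t'],s['position'],s['ft_force'],s['wrist_torque'],s['grip_width'])
```

```text
5.025 [ 523.5650365  -190.53792082  203.54707323] [-0.30850679 -0.06672335  0.37266055] [ 0.03492359 -0.01150799 -0.01167404] -0.0025425453260750604
```

View pics/scene3z.png

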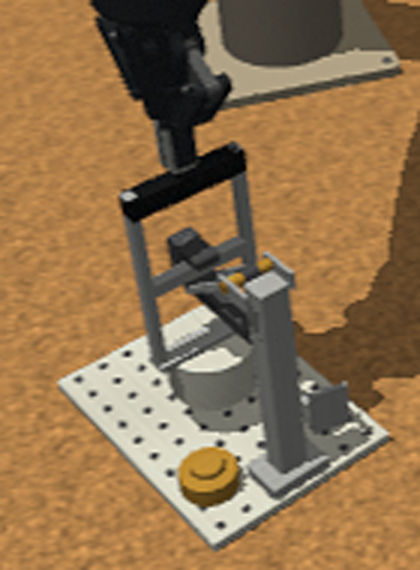

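View pics/wrist3.png

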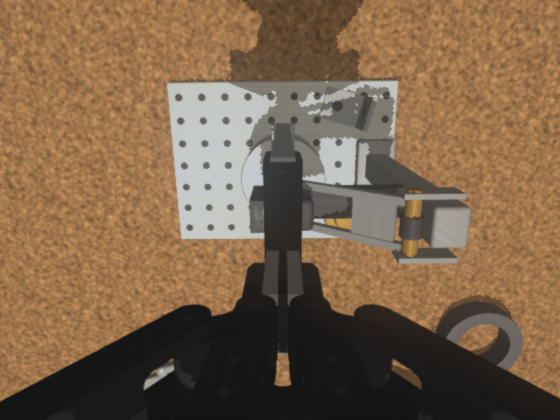

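Run:
```python
from h import *
np.set_printoptions(precision=1,suppress=True)
d=load('scene3');w=load('wrist3');s=r.get_state();p=s['position']
print(p,proj(d,p),proj(w,p))
print(tri(w,(285,253),d,(183/3+110,170/3+130)))
t=save('top','top3');print(proj(t,p))
cv2.imwrite('pics/top3z.png',cv2.resize(t['img'][150:300,300:460],None,fx=4,fy=4,interpolation=cv2.INTER_CUBIC))
# joint vs wrist cam height
print(w['T'][:3,3]-p)
```

```text
[ 523.6 -190.5  203.5] [172.1 198.5] [285.5 234. ]
(array([ 522.2, -188.6,  232.2]), np.float64(0.30701309956251094))
[387.6 238.2]
[-26.4  65.8 179.4]
```

View pics/top3z.png

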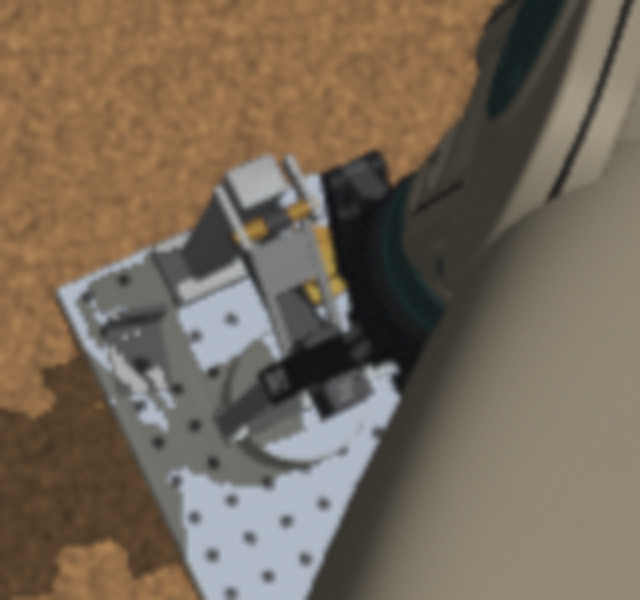

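The fingers shut on nothing. Triangulating them puts the tips at z≈232, while the state says 203.5, so the true fingertips are about 30 mm higher than reported. I'll open, descend further and check by image.

apply_moves:
  plan:
    - {"slide": [0,0,0],"rotation": [0,0,0],"fingers": 100}
    - {"slide": [0,0,0],"rotation": [0,0,0],"fingers": 100}
    - {"slide": [0,0,0],"rotation": [0,0,0],"fingers": 100}
    - {"slide": [0,0,10],"rotation": [0,0,0],"fingers": 100}
    - {"slide": [0,0,8],"rotation": [0,0,0],"fingers": 100}
    - {"slide": [0,0,0],"rotation": [0,0,0],"fingers": 100}

```text
t: 5.82
position: [522.6, -190.0, 184.1]
eef_rot: [[-0.351, 0.936, -0.002], [0.936, 0.351, 0.001], [0.002, -0.002, -1.0]]
ft_force: [-0.0, -0.3, 0.3]
grip_width: 0.609
```

Run:
```python
from h import *
w=save('wrist','wrist4');d=save('scene','scene4')
a=cv2.resize(d['img'][130:270,120:240],None,fx=4,fy=4,interpolation=cv2.INTER_CUBIC)
cv2.imwrite('pics/scene4z.png',a)
s=r.get_state();print(s['t'],s['position'],s['ft_force'],s['grip_width'])
```

```text
5.925 [ 523.35010451 -190.4058632   185.15220929] [ 0.89019959 -0.13559293 -0.44530962] 0.6039257307806392
```

View pics/scene4z.png

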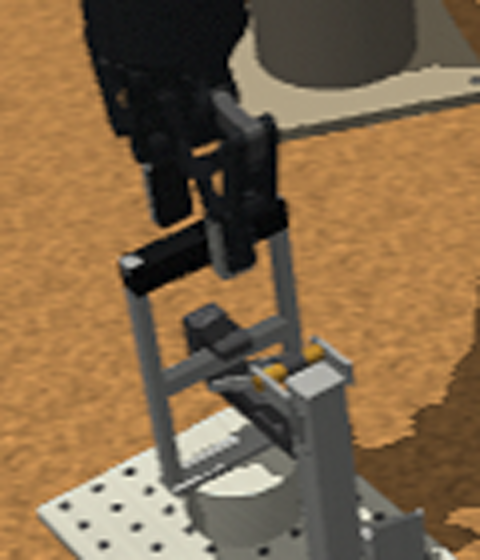

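View pics/wrist4.png

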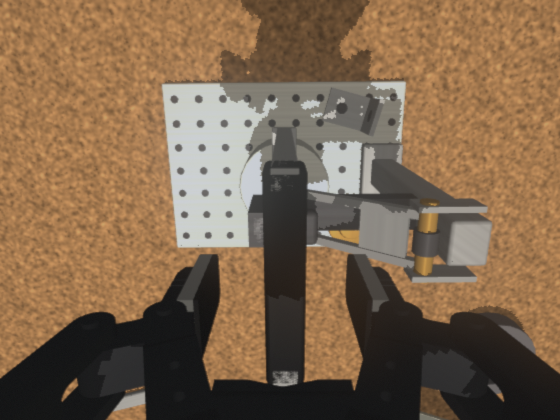

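apply_moves:
  plan:
    - {"slide": [0,0,9],"rotation": [0,0,0],"fingers": 100}
    - {"slide": [0,0,0],"rotation": [0,0,0],"fingers": 140}
    - {"slide": [0,0,0],"rotation": [0,0,0],"fingers": 180}
    - {"slide": [0,0,0],"rotation": [0,0,0],"fingers": 255}
    - {"slide": [0,0,0],"rotation": [0,0,0],"fingers": 255}
    - {"slide": [0,0,0],"rotation": [0,0,0],"fingers": 255}
    - {"slide": [0,0,0],"rotation": [0,0,0],"fingers": 255}

```text
t: 6.8
position: [523.8, -190.6, 176.9]
eef_rot: [[-0.351, 0.936, 0.001], [0.936, 0.351, -0.0], [-0.0, 0.0, -1.0]]
ft_force: [0.1, 0.3, 0.8]
grip_width: 0.176
```

Run:
```python
from h import *
w=save('wrist','wrist5');d=save('scene','scene5')
a=cv2.resize(d['img'][130:270,120:240],None,fx=4,fy=4,interpolation=cv2.INTER_CUBIC)
cv2.imwrite('pics/scene5z.png',a)
s=r.get_state();print(s['t'],s['position'],s['ft_force'],s['wrist_torque'],s['grip_width'])
```

```text
6.9 [ 523.77519324 -190.64371258  176.81870426] [-0.79448104 -0.96656457  2.02697277] [0.04517712 0.02618874 0.02154655] 0.17654510246636632
```

View pics/scene5z.png

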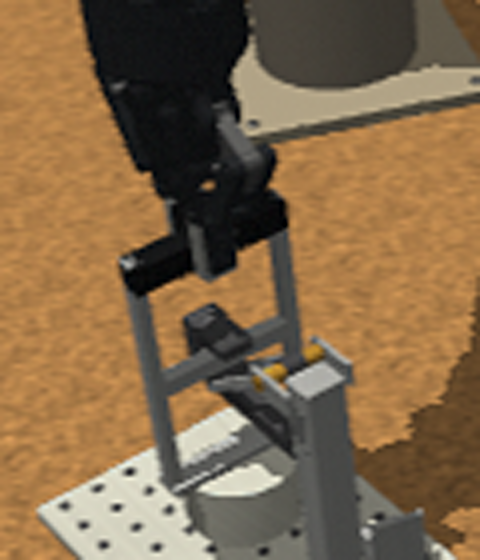

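View pics/wrist5.png

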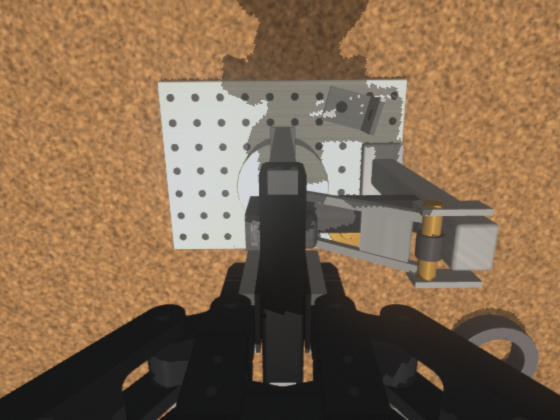

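apply_moves:
  plan:
    - {"slide": [0,0,-2],"rotation": [0,0,0],"fingers": 255}
    - {"slide": [0,3,0],"rotation": [0,0,0],"fingers": 255}
    - {"slide": [0,3,0],"rotation": [0,0,0],"fingers": 255}
    - {"slide": [0,3,0],"rotation": [0,0,0],"fingers": 255}
    - {"slide": [0,3,0],"rotation": [0,0,0],"fingers": 255}
    - {"slide": [0,3,0],"rotation": [0,0,0],"fingers": 255}
    - {"slide": [0,0,0],"rotation": [0,0,0],"fingers": 255}

```text
t: 7.78
position: [537.8, -185.2, 178.5]
eef_rot: [[-0.352, 0.936, 0.0], [0.936, 0.352, 0.0], [0.0, 0.0, -1.0]]
ft_force: [-0.9, 0.3, -3.0]
grip_width: 0.177
```

Run:
```python
from h import *
s=r.get_state();print(s['t'],s['position'],s['ft_force'],s['wrist_torque'],s['grip_width'])
```

```text
7.775 [ 537.80467163 -185.16709016  178.53670963] [-0.89477865  0.34112667 -2.95118951] [-0.04745081  0.37183475  0.03208928] 0.17679753872139714
```

apply_moves:
  plan:
    - {"slide": [0,3,0],"rotation": [0,0,0],"fingers": 255}
    - {"slide": [0,3,0],"rotation": [0,0,0],"fingers": 255}
    - {"slide": [0,3,0],"rotation": [0,0,0],"fingers": 255}
    - {"slide": [0,3,0],"rotation": [0,0,0],"fingers": 255}
    - {"slide": [0,3,0],"rotation": [0,0,0],"fingers": 255}
    - {"slide": [0,2,0],"rotation": [0,0,0],"fingers": 255}
    - {"slide": [0,0,0],"rotation": [0,0,0],"fingers": 255}

```text
t: 8.65
position: [553.5, -179.2, 178.4]
eef_rot: [[-0.351, 0.936, -0.0], [0.936, 0.351, 0.0], [0.0, -0.0, -1.0]]
ft_force: [-4.3, -0.9, -3.8]
grip_width: 0.169
```

Run:
```python
from h import *
s=r.get_state();print(s['t'],s['position'],s['ft_force'],s['wrist_torque'],s['grip_width'])
w=save('wrist','wrist6');d=save('scene','scene6')
a=cv2.resize(d['img'][130:270,120:240],None,fx=4,fy=4,interpolation=cv2.INTER_CUBIC)
cv2.imwrite('pics/scene6z.png',a)
```

```text
8.65 [ 553.49463883 -179.22719017  178.41991327] [-4.2568672  -0.89538644 -3.75856737] [-0.2592431   0.79116674  0.00244382] 0.168813335808046
```

View pics/scene6z.png

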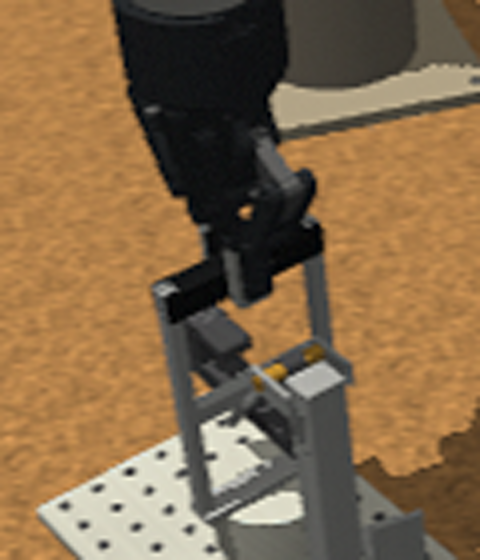

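View pics/wrist6.png

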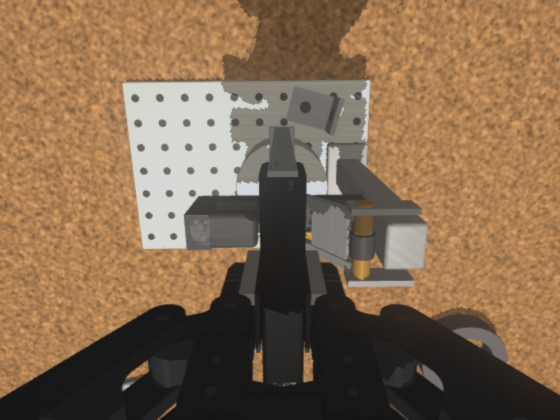

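apply_moves:
  plan:
    - {"slide": [0,0,-6],"rotation": [0,0,0],"fingers": 255}
    - {"slide": [0,0,-6],"rotation": [0,0,0],"fingers": 255}
    - {"slide": [0,0,-6],"rotation": [0,0,0],"fingers": 255}
    - {"slide": [0,0,-6],"rotation": [0,0,0],"fingers": 255}
    - {"slide": [0,0,-6],"rotation": [0,0,0],"fingers": 255}
    - {"slide": [0,0,-5],"rotation": [0,0,0],"fingers": 255}
    - {"slide": [0,0,0],"rotation": [0,0,0],"fingers": 255}

```text
t: 9.62
position: [554.1, -179.4, 214.2]
eef_rot: [[-0.351, 0.936, 0.001], [0.936, 0.351, -0.0], [-0.001, 0.001, -1.0]]
ft_force: [-0.7, 0.2, -4.5]
grip_width: 0.178
```

Run:
```python
from h import *
s=r.get_state();print(s['t'],s['position'],s['ft_force'],s['wrist_torque'],s['grip_width'])
w=save('wrist','wrist7');d=save('scene','scene7')
a=cv2.resize(d['img'][110:260,120:240],None,fx=4,fy=4,interpolation=cv2.INTER_CUBIC)
cv2.imwrite('pics/scene7z.png',a)
```

```text
9.625 [ 554.1232168  -179.41808674  214.19507634] [-0.67739394  0.1969917  -4.53038291] [ 0.03026992 -0.00911605  0.03248084] 0.1776494778064839
```

View pics/scene7z.png

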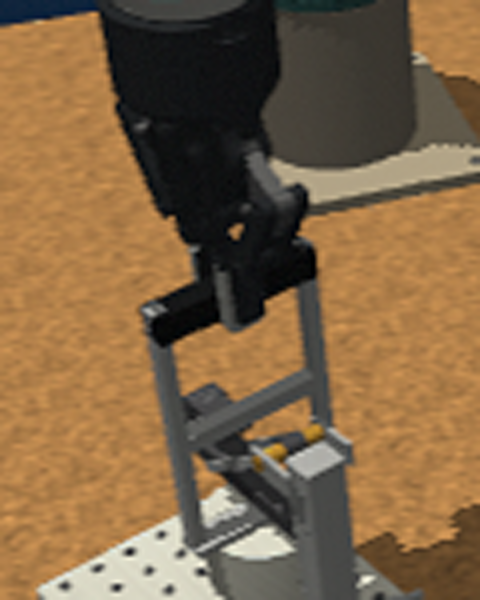

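View pics/wrist7.png

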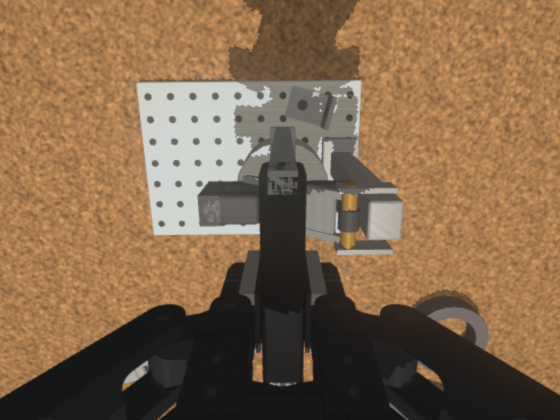

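The load is lifted 38 mm and free, with no side force, and the bar is above the lip. Next I draw it out past the nose.

apply_moves:
  plan:
    - {"slide": [0,-8,0],"rotation": [0,0,0],"fingers": 255}
    - {"slide": [0,-12,0],"rotation": [0,0,0],"fingers": 255}
    - {"slide": [0,-15,0],"rotation": [0,0,0],"fingers": 255}
    - {"slide": [0,-15,0],"rotation": [0,0,0],"fingers": 255}
    - {"slide": [0,-15,0],"rotation": [0,0,0],"fingers": 255}
    - {"slide": [0,-15,0],"rotation": [0,0,0],"fingers": 255}
    - {"slide": [0,-15,0],"rotation": [0,0,0],"fingers": 255}
    - {"slide": [0,-15,0],"rotation": [0,0,0],"fingers": 255}
    - {"slide": [0,-15,0],"rotation": [0,0,0],"fingers": 255}
    - {"slide": [0,-12,0],"rotation": [0,0,0],"fingers": 255}
    - {"slide": [0,-8,0],"rotation": [0,0,0],"fingers": 255}
    - {"slide": [0,0,0],"rotation": [0,0,0],"fingers": 255}

```text
t: 11.22
position: [417.4, -230.4, 213.6]
eef_rot: [[-0.351, 0.937, 0.0], [0.937, 0.351, 0.0], [0.0, 0.0, -1.0]]
ft_force: [0.4, 0.4, -4.6]
grip_width: 0.173
```

Run:
```python
from h import *
s=r.get_state();print(s['t'],s['position'],s['ft_force'],s['wrist_torque'],s['grip_width'])
d=save('scene','scene8')
a=cv2.resize(d['img'][80:320,80:260],None,fx=2.5,fy=2.5,interpolation=cv2.INTER_CUBIC)
cv2.imwrite('pics/scene8z.png',a)
```

```text
11.225 [ 417.3889934  -230.40546054  213.55598029] [ 0.41638876  0.3564186  -4.55306207] [ 0.00564532 -0.00156768 -0.03350605] 0.17255392166729502
```

View pics/scene8z.png

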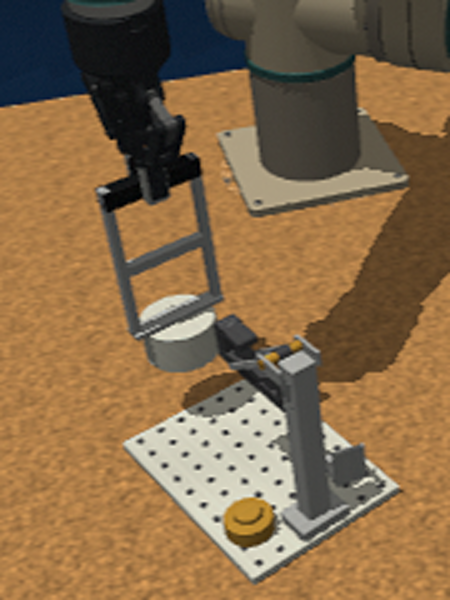

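apply_moves:
  plan:
    - {"slide": [0,0,-13],"rotation": [0,0,0],"fingers": 255}
    - {"slide": [0,0,-13],"rotation": [0,0,0],"fingers": 255}
    - {"slide": [0,0,-13],"rotation": [0,0,0],"fingers": 255}
    - {"slide": [10,0,0],"rotation": [0,0,0],"fingers": 255}
    - {"slide": [20,0,0],"rotation": [0,0,0],"fingers": 255}
    - {"slide": [25,0,0],"rotation": [0,0,0],"fingers": 255}
    - {"slide": [30,0,0],"rotation": [0,0,0],"fingers": 255}
    - {"slide": [30,5,0],"rotation": [0,0,0],"fingers": 255}
    - {"slide": [30,15,0],"rotation": [0,0,0],"fingers": 255}
    - {"slide": [30,25,0],"rotation": [0,0,0],"fingers": 255}
    - {"slide": [30,30,0],"rotation": [0,0,0],"fingers": 255}
    - {"slide": [25,30,0],"rotation": [0,0,0],"fingers": 255}

```text
t: 12.78
position: [433.6, 24.5, 252.1]
eef_rot: [[-0.353, 0.936, -0.001], [0.936, 0.353, 0.0], [0.0, -0.001, -1.0]]
ft_force: [-0.1, -0.1, -3.4]
grip_width: 0.176
```

apply_moves:
  plan:
    - {"slide": [20,30,0],"rotation": [0,0,0],"fingers": 255}
    - {"slide": [20,30,0],"rotation": [0,0,0],"fingers": 255}
    - {"slide": [20,30,0],"rotation": [0,0,0],"fingers": 255}
    - {"slide": [20,30,0],"rotation": [0,0,0],"fingers": 255}
    - {"slide": [18,25,0],"rotation": [0,0,0],"fingers": 255}
    - {"slide": [16,20,0],"rotation": [0,0,0],"fingers": 255}
    - {"slide": [14,15,0],"rotation": [0,0,0],"fingers": 255}
    - {"slide": [9,11,0],"rotation": [0,0,0],"fingers": 255}
    - {"slide": [5,6,0],"rotation": [0,0,0],"fingers": 255}
    - {"slide": [0,0,0],"rotation": [0,0,0],"fingers": 255}
    - {"slide": [0,0,0],"rotation": [0,0,0],"fingers": 255}

```text
t: 14.15
position: [569.5, 223.6, 252.6]
eef_rot: [[-0.351, 0.936, -0.0], [0.936, 0.351, -0.0], [-0.0, -0.001, -1.0]]
ft_force: [-0.4, 0.6, -3.1]
grip_width: 0.172
```

Run:
```python
from h import *
s=r.get_state();print(s['t'],s['position'],s['ft_force'],s['wrist_torque'],s['grip_width'])
d=save('scene','scene9');save('wrist','wrist9')
a=cv2.resize(d['img'][100:280,280:430],None,fx=3.3,fy=3.3,interpolation=cv2.INTER_CUBIC)
cv2.imwrite('pics/scene9z.png',a)
d=save('top','top9')
cv2.imwrite('pics/top9z.png',cv2.resize(d['img'][160:320,90:270],None,fx=3.5,fy=3.5))
```

```text
14.15 [569.479918   223.55054537 252.56808257] [-0.44505714  0.55700108 -3.07088979] [ 0.04052062 -0.01230166  0.00405435] 0.17166513015945273
```

View pics/scene9z.png

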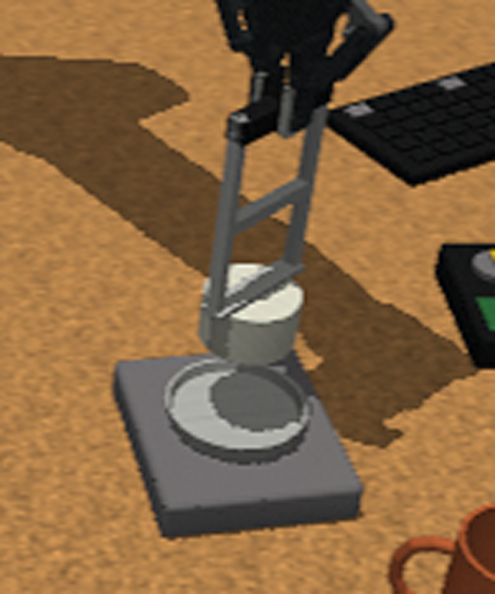

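View pics/wrist9.png

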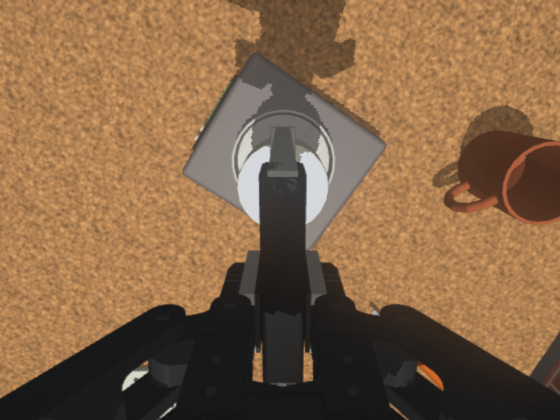

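View pics/top9z.png

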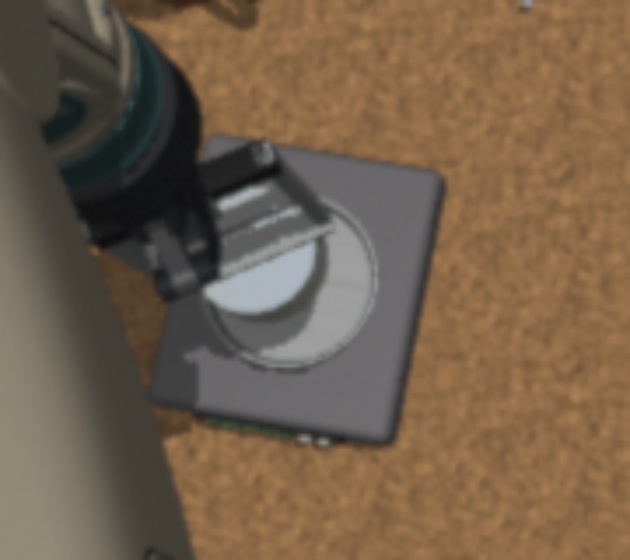

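apply_moves:
  plan:
    - {"slide": [0,0,8],"rotation": [0,0,0],"fingers": 255}
    - {"slide": [0,0,12],"rotation": [0,0,0],"fingers": 255}
    - {"slide": [0,0,12],"rotation": [0,0,0],"fingers": 255}
    - {"slide": [0,0,10],"rotation": [0,0,0],"fingers": 255}
    - {"slide": [0,0,6],"rotation": [0,0,0],"fingers": 255}
    - {"slide": [0,0,0],"rotation": [0,0,0],"fingers": 255}

```text
t: 15.05
position: [569.4, 224.1, 203.8]
eef_rot: [[-0.351, 0.936, -0.001], [0.936, 0.351, -0.0], [0.0, -0.001, -1.0]]
ft_force: [-0.9, -0.0, -4.7]
grip_width: 0.173
```

Run:
```python
from h import *
s=r.get_state();print(s['t'],s['position'],s['ft_force'],s['wrist_torque'],s['grip_width'])
d=save('scene','scene10');save('wrist','wrist10')
a=cv2.resize(d['img'][180:270,310:400],None,fx=6,fy=6,interpolation=cv2.INTER_CUBIC)
cv2.imwrite('pics/scene10z.png',a)
d=save('top','top10')
cv2.imwrite('pics/top10z.png',cv2.resize(d['img'][180:300,110:230],None,fx=5,fy=5,interpolation=cv2.INTER_CUBIC))
```

```text
15.05 [569.35517329 224.05470774 203.75746758] [-0.90543029 -0.0419105  -4.68213605] [ 0.02129889 -0.02330829  0.01966886] 0.17255266015909998
```

View pics/scene10z.png

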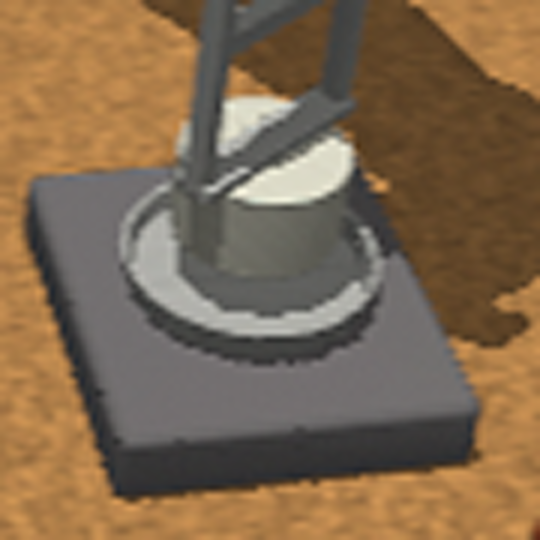

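View pics/wrist10.png

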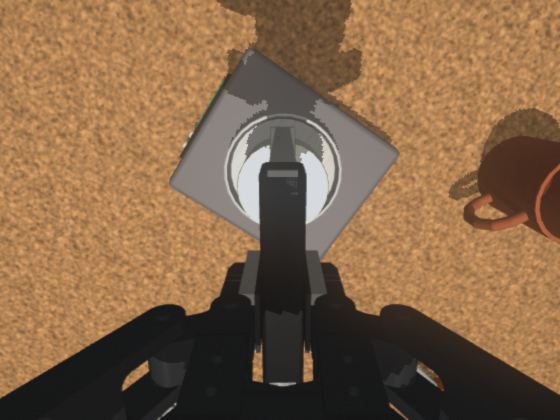

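View pics/top10z.png

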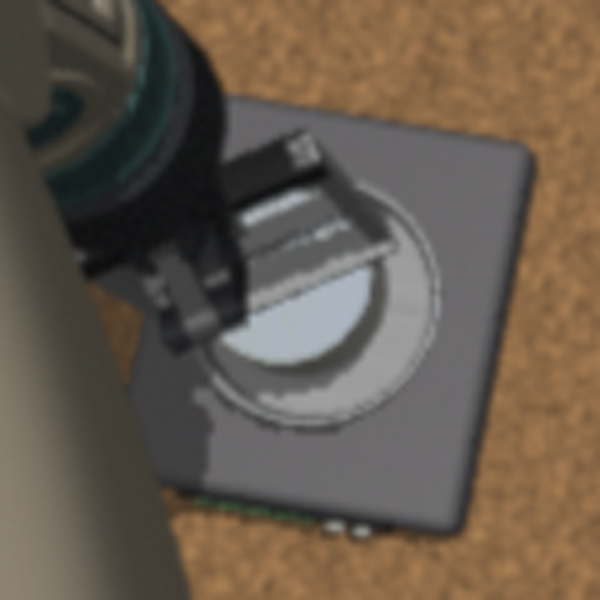

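Run:
```python
from h import *
np.set_printoptions(precision=1,suppress=True)
s=load('scene10');w=load('wrist10');t=load('top10')
g=lambda x,y:(x/6+310-.4,y/6+180-.4);f=lambda x,y:(x/5+110-.4,y/5+180-.4)
for z in(100,107,112):
  c=onz(s,*g(266,150),z);print('scene disc',z,c,[np.linalg.norm(onz(s,*g(*p),z)-c) for p in((178,150),(355,150),(266,205))])
print('rim scene',onz(s,*g(251.5,245),54),[onz(s,*g(*p),54) for p in((120,245),(383,245),)])
# wrist
for z in(107,):
  L=onz(w,238,180,z);R=onz(w,328,180,z);print('w disc',L,R,np.linalg.norm(L-R),'far',onz(w,283,137,z),'near',onz(w,283,226,z))
L=onz(w,225,170,54);R=onz(w,341,170,54);print('w rim',L,R,np.linalg.norm(L-R),'far',onz(w,283,113,54))
# fit circle to visible top-disc edge pts in top view
def circ(P):
  P=np.array(P)[:,:2];A=np.c_[2*P,np.ones(len(P))];x=np.linalg.lstsq(A,(P**2).sum(1),rcond=None)[0];return x[:2],np.sqrt(x[2]+x[:2]@x[:2])
print('top disc',circ([onz(t,*f(*p),107) for p in((222,338),(250,358),(290,366),(335,348),(362,315),(372,275))]))
print('top rim',circ([onz(t,*f(*p),54) for p in((212,378),(250,412),(310,425),(380,405),(425,350),(440,290),(425,240),(390,202))]))
for tag in('scene10','scene0'):
  d=load(tag)
```

```text
scene disc 100 [564.4 227.8 100. ] [np.float64(35.447303543660986), np.float64(35.89903512852049), np.float64(35.1584322114331)]
scene disc 107 [571.9 222.6 107. ] [np.float64(35.08610191458433), np.float64(35.53323043607794), np.float64(34.800174129124784)]
scene disc 112 [577.3 218.9 112. ] [np.float64(34.82810075095809), np.float64(35.27194137004776), np.float64(34.544275498904604)]
rim scene [568.4 225.1  54. ] [array([549. , 174.5,  54. ]), array([587.8, 275.8,  54. ])]
w disc [535.  216.7 107. ] [598.6 240.6 107. ] 67.94392213223432 far [555.5 258.8 107. ] near [579.8 194.  107. ]
w rim [519.6 207.2  54. ] [616.6 243.6  54. ] 103.53082221460282 far [550.6 271.9  54. ]
top disc (array([568. , 224.5]), np.float64(33.51966617940181))
top rim (array([568.6, 224.3]), np.float64(52.067873790384574))
```

apply_moves:
  plan:
    - {"slide": [0,0,5],"rotation": [0,0,0],"fingers": 255}
    - {"slide": [0,0,5],"rotation": [0,0,0],"fingers": 255}
    - {"slide": [0,0,4],"rotation": [0,0,0],"fingers": 255}
    - {"slide": [0,0,3],"rotation": [0,0,0],"fingers": 255}
    - {"slide": [0,0,1.5],"rotation": [0,0,0],"fingers": 255}
    - {"slide": [0,0,1],"rotation": [0,0,0],"fingers": 255}
    - {"slide": [0,0,1],"rotation": [0,0,0],"fingers": 255}
    - {"slide": [0,0,0],"rotation": [0,0,0],"fingers": 255}

```text
t: 16.2
position: [569.8, 224.2, 184.0]
eef_rot: [[-0.351, 0.936, 0.0], [0.936, 0.351, 0.0], [0.0, 0.0, -1.0]]
ft_force: [0.6, 0.2, -3.9]
grip_width: 0.175
```

apply_moves:
  plan:
    - {"slide": [0,0,0.8],"rotation": [0,0,0],"fingers": 255}
    - {"slide": [0,0,0.7],"rotation": [0,0,0],"fingers": 255}
    - {"slide": [0,0,0],"rotation": [0,0,0],"fingers": 255}

```text
t: 16.58
position: [569.8, 224.2, 182.4]
eef_rot: [[-0.351, 0.936, -0.0], [0.936, 0.351, 0.0], [0.0, -0.0, -1.0]]
ft_force: [-0.8, 0.4, -3.8]
grip_width: 0.173
```

apply_moves:
  plan:
    - {"slide": [0,0,0.7],"rotation": [0,0,0],"fingers": 255}
    - {"slide": [0,0,0.5],"rotation": [0,0,0],"fingers": 255}
    - {"slide": [0,0,0],"rotation": [0,0,0],"fingers": 255}

```text
t: 16.95
position: [569.7, 224.2, 181.3]
eef_rot: [[-0.351, 0.936, -0.0], [0.936, 0.351, -0.0], [0.0, -0.0, -1.0]]
ft_force: [-0.3, 0.3, -3.0]
grip_width: 0.17
```

apply_moves:
  plan:
    - {"slide": [0,0,0.5],"rotation": [0,0,0],"fingers": 255}
    - {"slide": [0,0,0.5],"rotation": [0,0,0],"fingers": 255}
    - {"slide": [0,0,0],"rotation": [0,0,0],"fingers": 255}

```text
t: 17.32
position: [570.0, 224.2, 180.9]
eef_rot: [[-0.351, 0.936, 0.001], [0.936, 0.351, 0.0], [-0.0, 0.001, -1.0]]
ft_force: [-0.4, -0.4, -0.8]
grip_width: 0.171
```

Run:
```python
from h import *
s=r.get_state();print(s['t'],s['position'],s['ft_force'],s['wrist_torque'],s['grip_width'])
d=save('scene','scene11')
a=cv2.resize(d['img'][180:270,310:400],None,fx=6,fy=6,interpolation=cv2.INTER_CUBIC)
cv2.imwrite('pics/scene11z.png',a)
```

```text
17.325 [569.9978422  224.16501125 180.88634244] [-0.36017835 -0.42171359 -0.84972259] [-0.08644055  0.20708379  0.00177224] 0.17075396241109397
```

View pics/scene11z.png

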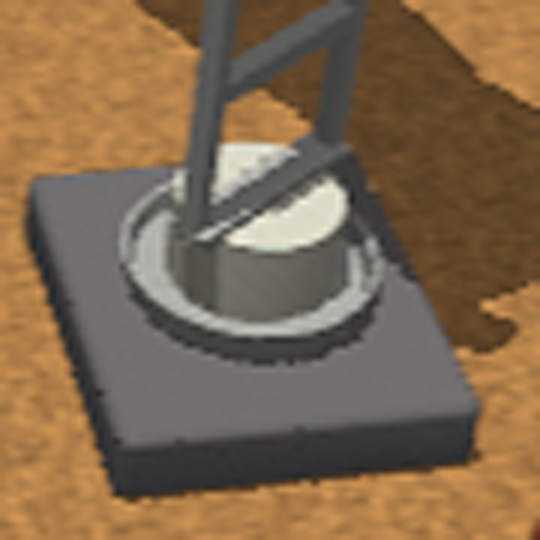

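The weight is inside the rim and touching, with the wrist load down from -3.9 to -0.8 N. I'll press slightly more so it sits flat, then open gently.

apply_moves:
  plan:
    - {"slide": [0,0,0.5],"rotation": [0,0,0],"fingers": 255}
    - {"slide": [0,0,0.3],"rotation": [0,0,0],"fingers": 255}
    - {"slide": [0,0,0],"rotation": [0,0,0],"fingers": 255}

```text
t: 17.75
position: [570.3, 224.3, 180.9]
eef_rot: [[-0.351, 0.936, 0.002], [0.936, 0.351, 0.0], [-0.0, 0.002, -1.0]]
ft_force: [-1.8, -0.8, 4.7]
grip_width: 0.173
```

apply_moves:
  plan:
    - {"slide": [0,0,0],"rotation": [0,0,0],"fingers": 200}
    - {"slide": [0,0,0],"rotation": [0,0,0],"fingers": 180}
    - {"slide": [0,0,0],"rotation": [0,0,0],"fingers": 150}
    - {"slide": [0,0,0],"rotation": [0,0,0],"fingers": 120}
    - {"slide": [0,0,0],"rotation": [0,0,0],"fingers": 90}
    - {"slide": [0,0,0],"rotation": [0,0,0],"fingers": 90}

```text
t: 18.5
position: [569.8, 224.2, 179.5]
eef_rot: [[-0.351, 0.936, 0.0], [0.936, 0.351, 0.0], [0.0, 0.0, -1.0]]
ft_force: [0.6, -0.2, -0.2]
grip_width: 0.646
```

Run:
```python
from h import *
s=r.get_state();print(s['t'],s['position'],s['ft_force'],s['wrist_torque'],s['grip_width'])
d=save('scene','scene12');save('wrist','wrist12')
a=cv2.resize(d['img'][90:270,280:420],None,fx=3.3,fy=3.3,interpolation=cv2.INTER_CUBIC)
cv2.imwrite('pics/scene12z.png',a)
```

```text
18.5 [569.80365759 224.17868119 179.49384754] [ 0.60239645 -0.19613175 -0.18825373] [-0.04831194 -0.00290937 -0.07530122] 0.6456565260377538
```

View pics/scene12z.png

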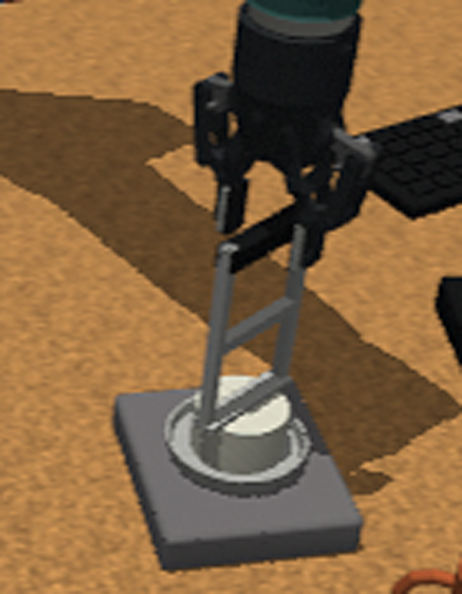

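View pics/wrist12.png

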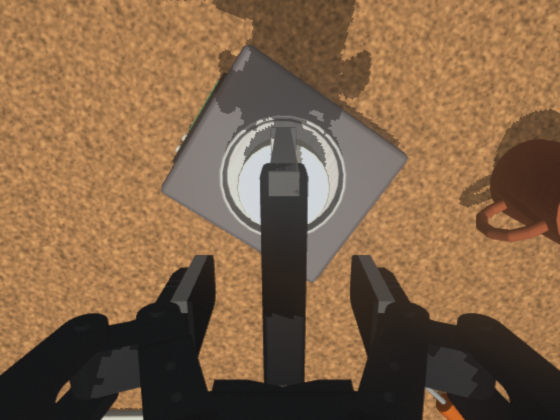

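The load is released and stands upright, with both fingers clear on either side of the handle. I'll rise and back off.

apply_moves:
  plan:
    - {"slide": [0,0,-5],"rotation": [0,0,0],"fingers": 60}
    - {"slide": [0,0,-10],"rotation": [0,0,0],"fingers": 40}
    - {"slide": [0,0,-20],"rotation": [0,0,0],"fingers": 20}
    - {"slide": [0,0,-25],"rotation": [0,0,0],"fingers": 0}
    - {"slide": [0,0,-25],"rotation": [0,0,0],"fingers": 0}
    - {"slide": [0,-20,-25],"rotation": [0,0,0],"fingers": 0}
    - {"slide": [0,-40,0],"rotation": [0,0,0],"fingers": 0}
    - {"slide": [0,-40,0],"rotation": [0,0,0],"fingers": 0}
    - {"slide": [0,-30,0],"rotation": [0,0,0],"fingers": 0}
    - {"slide": [0,0,0],"rotation": [0,0,0],"fingers": 0}
    - {"slide": [0,0,0],"rotation": [0,0,0],"fingers": 0}

```text
t: 19.98
position: [448.9, 178.7, 290.4]
eef_rot: [[-0.351, 0.936, 0.002], [0.936, 0.351, 0.001], [-0.0, 0.002, -1.0]]
ft_force: [0.0, 0.3, -0.4]
grip_width: 1.001
```

Run:
```python
from h import *
np.set_printoptions(precision=1,suppress=True)
s=r.get_state();print(s['t'],s['position'],s['ft_force'])
d=save('scene','scene13');t=save('top','top13')
cv2.imwrite('pics/top13z.png',cv2.resize(t['img'][180:300,110:230],None,fx=5,fy=5,interpolation=cv2.INTER_CUBIC))
```

```text
19.975 [448.9 178.7 290.4] [ 0.   0.3 -0.4]
```

View pics/scene13.png

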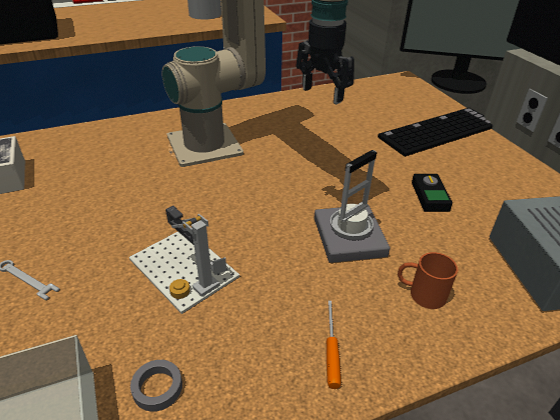

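View pics/top13z.png

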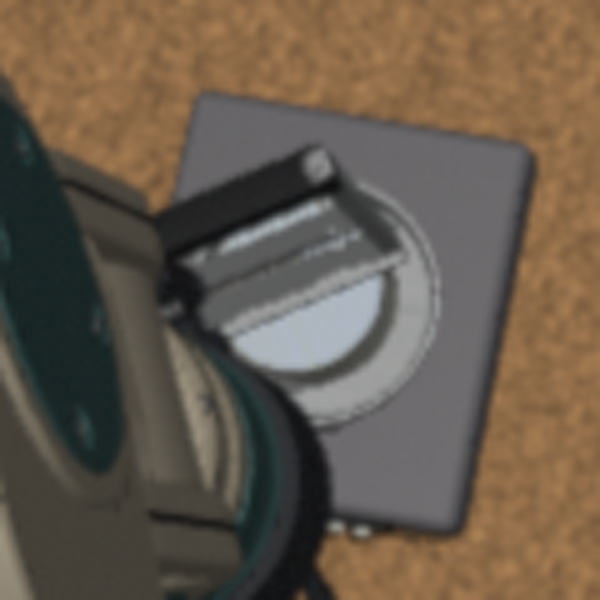

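Run:
```python
from h import *
print(r.sign_off())
```

```text
the job is handed in; nothing more can be done
None
```

The load is off the hook and standing upright in the scale's pan, released. I handed the job in at about 20 s; no verdict was reported.

**What I did:**
- **Grip:** I gripped the handle from above.
- **Unhooking:** I raised the load 2 mm and pushed it 32 mm towards the post. The keeper pushed back with about 4 N. I then lifted it to 38 mm in all and drew it out 145 mm past the nose.
- **Placing:** I lowered it into the pan until the wrist felt about +5 N, opened the fingers and backed off.

**Last checks:**
- **Load:** the final pictures show it free-standing and upright inside the rim. Just before lowering, the three cameras put it 1 to 4.5 mm from the pan's centre; I did not measure it again after release.
- **Stand:** the keeper looks shut, judged by eye since it was not measured. The bracket and brass weight appear unmoved.
- **Robot:** it is clear of everything, with about 0 N at the wrist.

**What disagreed or failed:**
- **First grasp:** the fingers closed on air above the handle, touching nothing. By triangulation the fingertips were about 30 mm higher than the TCP height the state reports. I reopened, went about 27 mm lower, and the second grasp held.
- **Cameras:** the top and scene views differed by up to about 6 mm on the stand and about 5 mm on the pan. For the pan I took about the mean, shifted 1 mm to match the robot's own reading.

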